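# Spring-hammer impact test of a wall adapter

## Task

Impact-test the black wall adapter on the spring-hammer tester: draw the hammer back by its red post until it catches and stays back by itself, lay the adapter flat and straight in the nest with its pins pointing into the slotted anvil, let go of it, then press the yellow button to fire the hammer. Leave the adapter in the nest, driven up against the anvil with the hammer resting on its end, and leave the bottle, the reel and the jar where they stand.

Things in the scene. Friction and masses are not known exactly. Their poses are not given: they have to be found in the camera images.
- tester: spring-hammer tester fixed to the bench, grey base 90 x 320 x 12 mm (x, y, z), yaw within 0.18 rad of 0. Origin: on the bench under the hammer's line, 155 mm from the base's +y end and 165 from its -y end; z up. The hammer lies along y at z = 33 mm and fires towards -y on to the anvil and nest at the -y end. Blue hammer housing, 44 wide, 58 tall, from y = -56 to 58; the red post stands behind it at the +y end.
- anvil_face (a point): middle of the steel anvil's face at the nest's floor (tester y = -140 mm, z = 20), same axes as the tester. The anvil is 70 mm wide, 62 tall over the bench, with an open 22 mm wide slot in the middle for the adapter's pins. The nest lies in front of it (towards +y): black rubber floor, 60 mm long, 37 mm wide between low bright side guides that flare outwards and end 7 mm above the floor.
- nest_seat (a point): point on the nest's floor, 20 mm in front of the anvil's face and 20 mm over the bench, where the adapter's origin lies when it is fully against the anvil; same axes as the tester. The adapter's +y (pins) must point along the tester's -y. It may be laid up to 15 mm short (towards the tester's +y; 6 mm is good): the hammer drives it home.
- hammer_nose (a point): front face of the hammer's round nose, 18 mm thick, 33 mm over the bench. Forward it stands 36 mm from the anvil's face, in the adapter's way; caught it stands 76 mm from it, and the adapter's body takes 52 mm of that.
- post_grip (a point): grasp point on the hammer's upright red post: round, 14 mm thick, on its axis, 75 mm over the bench and 12 mm below its 19 mm wide head (top at 97 mm). It moves with the hammer. Nothing stands within 28 mm of it but the 20 mm wide hammer block below z = 43 mm.
- hammer (a joint): travel of the hammer in m: 0 fully forward (as found), growing as it is drawn straight back along the tester's +y. The sear catches it at 0.040; end stop at 0.049: draw it to 0.043 to 0.048, then let go; it settles back to 0.040. Spring 3 N at 0, 12 N at 0.040; passing the sear adds 2 to 3 N. Resting on a seated adapter it reads about 0.016.
- sear (a joint): how far the sear and its yellow button are pressed down, m: 0 up (as found), end stop at 0.011. The passing hammer pushes it down, then it springs up and holds the hammer. Pressed to about 0.004 to 0.007 it lets the caught hammer go; pressing takes 2 to 6 N.
- button_top (a point): centre of the top of the round yellow button, 24 mm across, 75 mm over the bench when up, beside the housing at the tester's -x (facing the robot). It goes straight down and springs up again.
- adapter: black wall adapter with a pale label on top, lying flat, loose, about 0.06 to 0.13 kg; body 32 x 52 x 26 mm (x from -16 to 16, y from -32 to 20), metal pins stick out beyond the +y end to y = 32. Origin: on the underside, 20 mm behind the pin end; z up.
- flux_bottle: white squeeze bottle with a red spout, 51 mm wide, 140 tall; bystander, leave it where it stands. Origin: centre of its underside.
- solder_spool: blue and white reel of solder wire standing on its flange, 55 mm wide, 47 tall; bystander, leave it where it stands. Origin: centre of its underside.
- jar: white square jar with a blue cap, 56 mm wide, 104 tall; bystander, leave it where it stands. Origin: centre of its underside.
There are look-alikes about, which are no part of the job. There is more than one size of the adapter; the job needs the smaller.

How it is judged:
By the outcome, as a careful person would: the job done as asked, in the order asked, and still so for the second after the job is handed in, with the robot touching nothing.
It also fails if it takes over 58 s, if anything falls off the work surface, if the arm or the gripper's body presses on something with over 40 N, if the wrist force passes 120 N, or if a joint passes its speed limit or range.

## Robot

A 7-joint arm with a two-finger parallel gripper is mounted at the origin on a cart in front of the work surface, level with it; the furniture and walls round the work are solid. World frame = base frame: x ahead of the robot, y to its left, z up, the work surface at z = 0. Lengths are in m, angles in rad, forces in N, time in s.
With the tool pointing down it reaches from about 0.425 to 0.875 m from the base axis. Payload 4.7 kg.
Tool frame: the origin (TCP) lies midway between the tips of the shut fingers; the grasp point (between the pads) lies 19 mm behind it; x points along the fingers, z is the direction in which the jaws open and shut, and the axes are right-handed (so a half turn about x gives the same grasp; the last joint's range is limited). The gripper opens to 87 mm and grips with 3 to 60 N. Pads are 19 mm wide; open, the fingers measure 117 mm over their backs; the gripper's body (75 mm by 190 mm) begins 51 mm behind the grasp point.
Start: joints at [1.311, 0.321, -0.07, 1.45, 0.023, 1.371, -0.057], TCP at [0.176, -0.626, 0.223] pointing down, gripper open.
Joint ranges: [-2.86, 2.86], [-0.3, 2.09], [-1.38, 1.24], [0.06, 2.45], [-1.56, 4.7], [0.09, 2.05], [-2.69, 2.69]. Speed limits (rad/s): [2.57, 2.57, 3.14, 3.14, 3.14, 3.14, 3.14].

## Interface

Orientations are given as a rotation vector (axis times angle).
In Python, from bench import ctrl gives the robot as it stands.
- The arm moves only by the shell command python3 -m pendant 'ROWS' [OPENING] [FORCE]. ROWS is JSON, a list of rows, each an object with "travel": the shift along the tool's x, y, z in m, a list of three; "twist": the turn about the tool's x in rad. In form: [{"travel": [x, y, z], "twist": twist}, ...]. A call has 1 to 10 rows; each row is the pose to reach, as a shift and turn from the pose measured when the call began, along the tool's axes at that moment; what a row does not reach only later rows make up. A row lasts 1/8 s, in which the tool goes at most 62.5 mm and 10.7 degrees, less where a joint would pass 70% of its speed; a pose out of reach is approached as far as the arm can. A call with a gripper value outside its range is refused whole. OPENING is the opening, from -1 (shut) to 1 (fully open), so that 0 is half open, set as the call begins (- or left out, the last holds). The fingers move at their own pace and stop on an object; FORCE is the grip in N (left out, the last holds). Time passes only in rows, so rows that repeat a pose let the fingers close. It gives the time, the measured TCP pose, the force and the opening at its end, in the units of the state.
- ctrl.get_state(): the state, without advancing time (a new reading comes with each control period).
- ctrl.get_image(name): name is "scene" or "top"; returns the picture (420x560x3 uint8, red, green, blue); there is no depth.
- ctrl.camera_model(name): a dict with "K" (3x3 intrinsics, pixels), "rvec" (rotation vector, rad) and "tvec" (3), from world to camera coordinates, as OpenCV has them. Camera axes: x right, y down, z forward; pixel columns grow to the right and rows downward; lengths in m; the calibration is good to about 2 mm. A picture is of the moment at which its call begins. camera_model takes no time and is no camera call.
- ctrl.close_job(): hands the job in, once; it reports no verdict.
The state is a dict: "time": time; "joint_positions": joint angles; "qd": joint speeds; "joint_torque": joint torques, N m; "position": TCP position; "tool_rot": TCP orientation; "ft_force": force on the tool from outside, world axes, zero at the start; "torque": the same for the moment, N m; "grip_width": opening from 0.0 (shut) to 1.0 (fully open).
Only numpy, scipy, OpenCV 4.12 (cv2) and the standard library are available. Lean on these libraries where they do the work, as an engineer would, in place of code of your own. Each camera call takes 0.05 s, during which the arm holds its last target.

## Working session

There is one attempt and no reset: what is moved stays moved. The work goes in short steps, Python scripts to look and compute and a shell command to move; the robot and the scene stay as the last step left them, time stands still between calls to the robot, and variables do not carry over. Pictures are saved under pics/ and viewed, and the job is handed in when it is done.

```bash
ls; mkdir -p pics; python3 - <<'E'
from bench import ctrl
import cv2
s=ctrl.get_state();print(s['time'],s['position'],s['tool_rot'],s['grip_width'])
for n in("scene","top"):
    im=ctrl.get_image(n);cv2.imwrite(f"pics/{n}0.png",im[:,:,::-1])
    m=ctrl.camera_model(n);print(n,m)
E
```

```text
pics
0.0 [ 0.17557857 -0.62526454  0.22147873] [ 1.00626399  1.32799309 -1.00446412] 0.9945484096839179
scene {'K': array([[379.1326357 ,   0.        , 282.99045975],
       [  0.        , 379.1326357 , 206.75837344],
       [  0.        ,   0.        ,   1.        ]]), 'rvec': array([ 0.81092592, -2.43166352,  1.24535437]), 'tvec': array([0.35377621, 0.24577851, 0.67530881])}
top {'K': array([[507.19174989,   0.        , 283.81922215],
       [  0.        , 507.19174989, 207.10915957],
       [  0.        ,   0.        ,   1.        ]]), 'rvec': array([ 2.19432907, -2.17594744,  0.10865195]), 'tvec': array([-0.06822475,  0.47475759,  1.50280582])}
```

View pics/scene0.png

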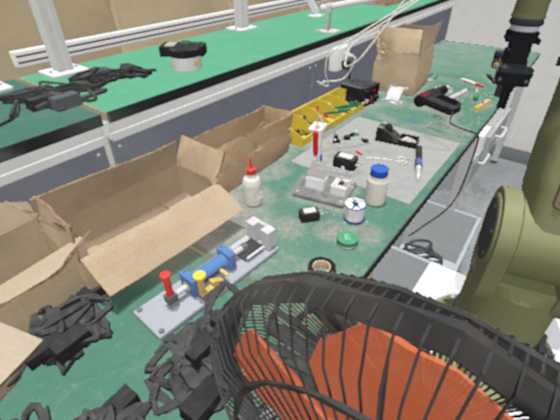

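View pics/top0.png

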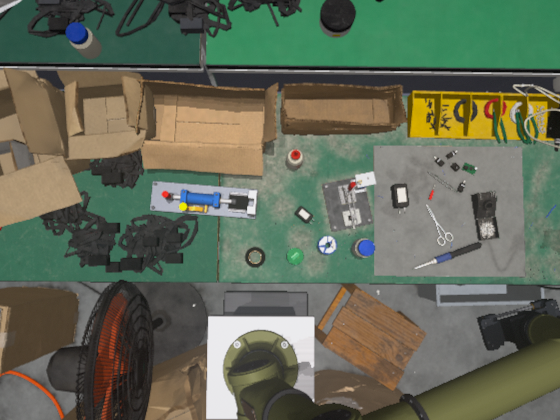

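The scene view shows the tester at about (210,275), with a small black block at (310,214) and another at (345,160). In the top view the tester is at (203,200), the small black block at (304,214), a larger one on the mat at (400,196), and the bystanders at (295,157), (327,245) and (366,247).

```bash
cat > h.py <<'E'
import numpy as np, cv2
from bench import ctrl
M={n:ctrl.camera_model(n) for n in("scene","top")}
def ray(n,u,v):
    m=M[n];R=cv2.Rodrigues(m['rvec'])[0];t=m['tvec']
    d=R.T@np.linalg.inv(m['K'])@np.array([u,v,1.]);return -R.T@t,d
def onz(n,u,v,z):
    c,d=ray(n,u,v);return c+d*(z-c[2])/d[2]
def proj(n,p):
    m=M[n];return cv2.projectPoints(np.array(p,float).reshape(-1,3),m['rvec'],m['tvec'],m['K'],None)[0].reshape(-1,2)
def tri(a,b):
    c1,d1=ray("scene",*a);c2,d2=ray("top",*b)
    s=np.linalg.lstsq(np.c_[d1,-d2],c2-c1,rcond=None)[0]
    p,q=c1+d1*s[0],c2+d2*s[1];return (p+q)/2,np.linalg.norm(p-q)
def crop(n,u0,v0,u1,v1,k,out,im=None):
    if im is None: im=ctrl.get_image(n)[:,:,::-1]
    c=cv2.resize(im[v0:v1,u0:u1],None,fx=k,fy=k,interpolation=cv2.INTER_CUBIC);
    for u in range((u0+9)//10*10,u1,10):
        cv2.putText(c,str(u),((u-u0)*k,8),0,.3,(0,0,255),1);cv2.line(c,((u-u0)*k,10),((u-u0)*k,14),(0,0,255),1)
    for v in range((v0+9)//10*10,v1,10):
        cv2.putText(c,str(v),(0,(v-v0)*k+3),0,.3,(0,0,255),1);cv2.line(c,(20,(v-v0)*k),(25,(v-v0)*k),(0,0,255),1)
    cv2.imwrite("pics/"+out,c)
def tool():
    s=ctrl.get_state();return s,np.array(s['position']),cv2.Rodrigues(np.array(s['tool_rot'],float))[0]
E
python3 - <<'E'
from h import *
t=cv2.imread("pics/top0.png");s=cv2.imread("pics/scene0.png")
crop("top",145,170,265,230,6,"t_tester.png",t)
crop("top",280,140,420,260,5,"t_adapt.png",t)
crop("scene",130,140,390,335,3,"s_all.png",s)
s_,p,R=tool();print(p,R)
E
```

```text
[ 0.17558325 -0.62531912  0.22155928] [[-5.84589930e-04  9.62728805e-01  2.70467940e-01]
 [ 1.64553065e-03  2.70468547e-01 -9.62727406e-01]
 [-9.99998475e-01 -1.17737460e-04 -1.74231295e-03]]
```

View pics/t_tester.png

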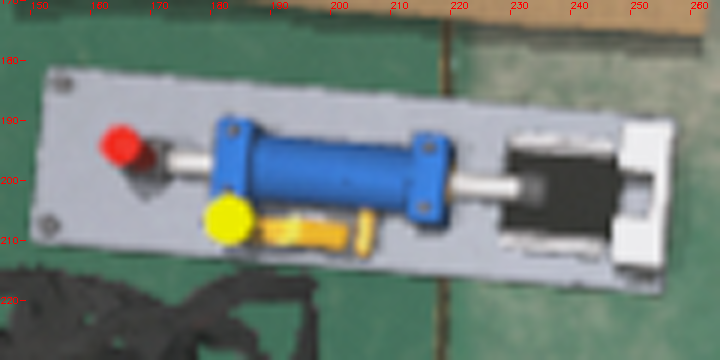

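View pics/t_adapt.png

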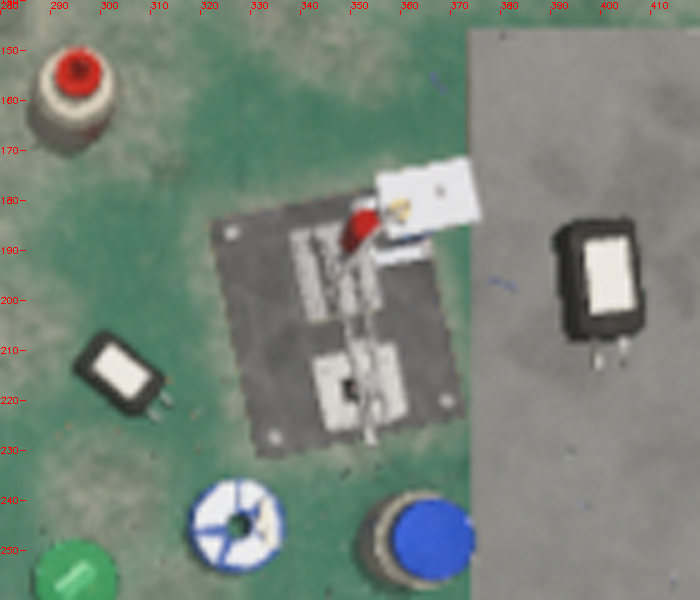

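View pics/s_all.png

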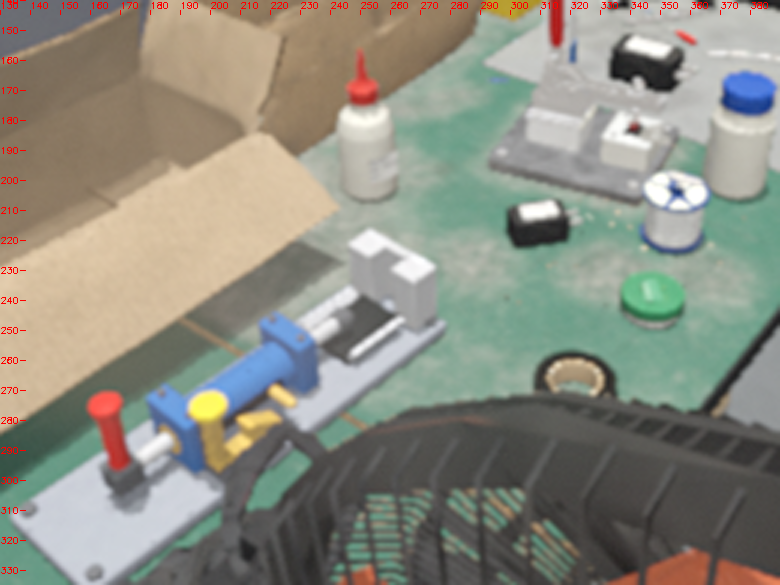

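Things that could be taken for the adapter, in top pixels: the small black block with pins at (304,214), the larger one on the mat at (400,196), and the black device at (485,230). I'll choose (304,214) and check its size. The red post with a round head is at (165,194); the red handle on the other fixture at (352,186) is a decoy. The yellow button is at (183,206).

```bash
python3 - <<'E'
from h import *
from scipy.optimize import least_squares
print("cam top",ray("top",0,0)[0])
def P(x,y,a,pts):
    pts=np.array(pts,float);c,s=np.cos(a),np.sin(a)
    return np.c_[x+c*pts[:,0]-s*pts[:,1],y+s*pts[:,0]+c*pts[:,1],pts[:,2]]
# tester
pts=[(.045,.155,.012),(.045,-.165,.012),(-.045,-.165,.012),(-.045,.155,.012)]
px=np.array([(153,181.3),(257.7,189.7),(255.3,219.2),(150.3,210)])
r=least_squares(lambda q:(proj("top",P(*q,pts))-px).ravel(),[.55,.2,0]);print("tester",r.x,np.round(r.fun,1))
T=r.x
print("post head top",onz("top",165,194.3,.097),"button",onz("top",183,206.5,.075))
pb=np.array([onz("top",165,194.3,.097),onz("top",183,206.5,.075)])
c,s=np.cos(T[2]),np.sin(T[2])
for p in pb:
    d=p[:2]-T[:2];print("in tester",c*d[0]+s*d[1],-s*d[0]+c*d[1])
print("tri post",tri((165,273.5),(165,194.3)),"tri button",tri((199.5,274.5),(183,206.5)))
print("scene proj base corners",proj("scene",P(*T,pts)).round(1))
print("proj anvil top etc scene",proj("scene",P(*T,[(-.035,-.14,.062),(.035,-.14,.062),(-.035,-.165,.062)])).round(1), proj("top",P(*T,[(-.035,-.14,.062),(.035,-.14,.062),(-.035,-.165,.062)])).round(1))
# label / adapter
lab=[(119-0,0)]
ctr=onz("top",304,214.2,.026);print("label",ctr)
pin=onz("top",(311+314.4)/2,(223.4+220.4)/2,.013);print("pins",pin)
d=pin-ctr;print("dir",np.arctan2(d[1],d[0]),np.linalg.norm(d[:2]))
cn=[onz("top",u,v,.026) for u,v in[(301,206),(313,215),(307,223.6),(294.4,214)]]
print([np.linalg.norm(cn[i]-cn[(i+1)%4]) for i in range(4)])
print(np.round(cn,3))
E
```

```text
cam top [ 0.34644929 -0.04232596  1.53839401]
tester [ 0.49573166  0.18125949 -0.07441545] [-0.3 -0.5  0.6 -0.   0.4  0.  -0.7  0.4]
post head top [0.50237985 0.27563085 0.097     ] button [0.46982574 0.22771391 0.075     ]
in tester -0.00038640907574894606 0.09460445899279386
in tester -0.02928795353304261 0.044399839578580874
tri post (array([0.50235889, 0.27566102, 0.09644172]), np.float64(0.00024046477037435987)) tri button (array([0.46930037, 0.22725608, 0.07443348]), np.float64(0.0015780082285160597))
scene proj base corners [[132.2 310.9]
 [251.4 230.5]
 [279.1 246.9]
 [159.5 337.7]]
proj anvil top etc scene [[268.  233.5]
 [245.6 220.7]
 [275.6 228.1]] [[246.8 214.1]
 [248.9 190.3]
 [255.3 214.8]]
label [ 0.45411749 -0.12468532  0.026     ]
pins [ 0.43201294 -0.15173375  0.013     ]
dir -2.255950357532016 0.0349317749534123
[np.float64(0.04486284877336509), np.float64(0.031464831612280794), np.float64(0.0473021864676488), np.float64(0.031155485963339904)]
[[ 0.479 -0.116  0.026]
 [ 0.452 -0.152  0.026]
 [ 0.426 -0.134  0.026]
 [ 0.454 -0.096  0.026]]
```

```bash
python3 - <<'E'
from h import *
t=cv2.imread("pics/top0.png");s=cv2.imread("pics/scene0.png")
crop("top",130,70,290,200,5,"t_box.png",t)
crop("scene",70,100,310,300,3,"s_box.png",s)
crop("scene",295,185,335,225,14,"s_ad.png",s)
crop("top",285,195,325,235,14,"t_ad.png",t)
E
```

```text
(no output)
```

View pics/t_box.png

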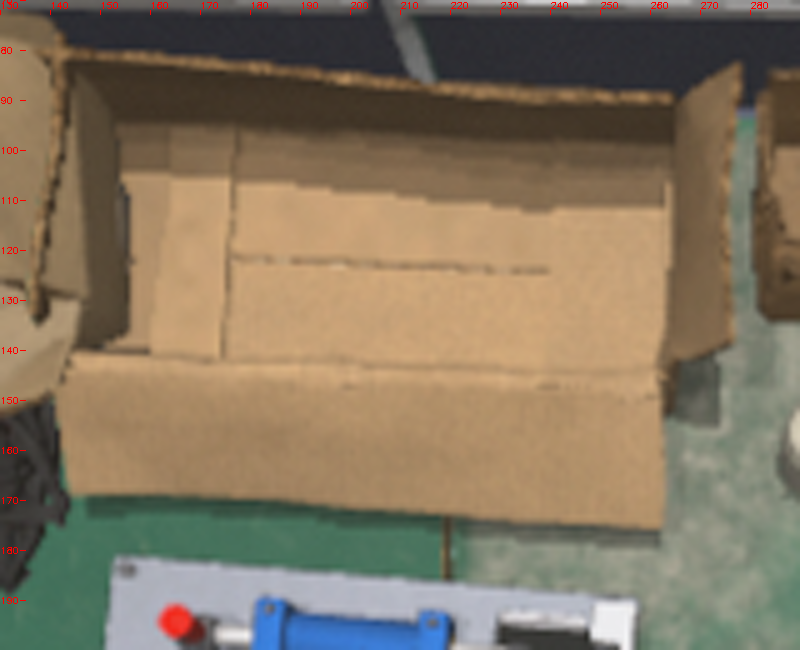

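View pics/s_box.png

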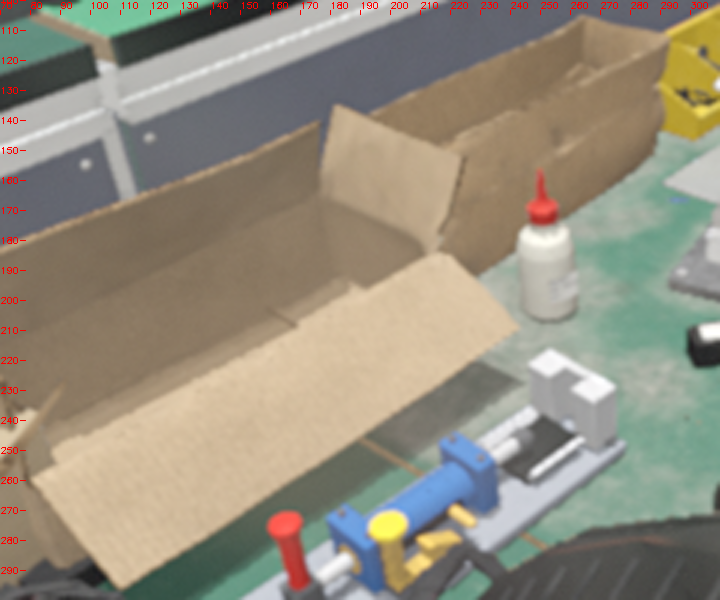

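View pics/t_ad.png

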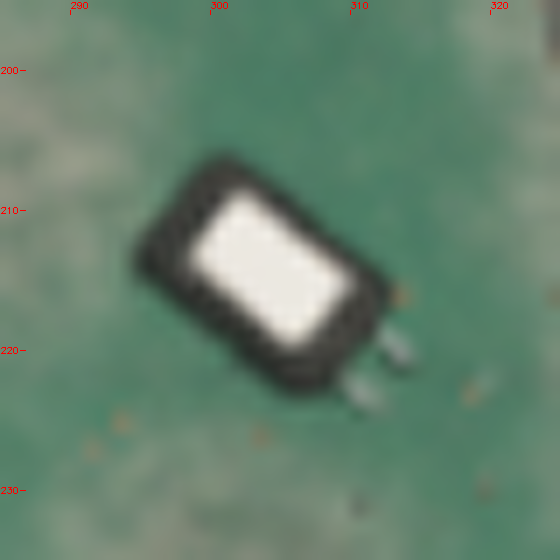

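View pics/s_ad.png

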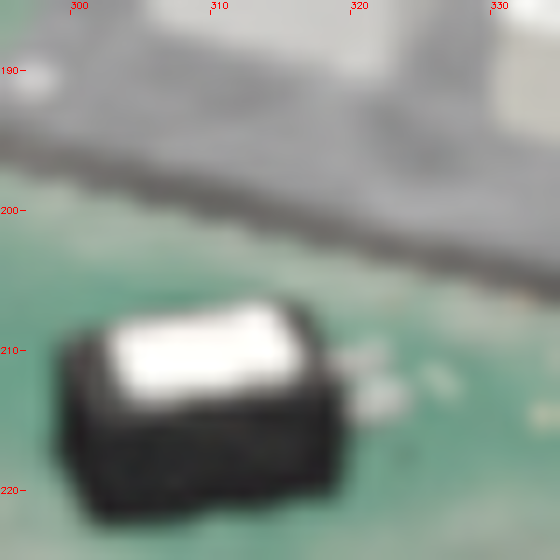

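```bash
python3 - <<'E'
from h import *
print("flap corners",tri((242.5,209),(262,175.5)),tri((110.5,296),(143.5,169)))
print("box far flap",tri((223,152),(273.5,140)))
L=[onz("top",u,v,.026) for u,v in[(302.5,209),(309.5,215),(305.5,219.7),(298.3,213.3)]]
print(np.round(L,4)); 
d=(L[1]-L[0]+L[2]-L[3])/2; print("label yaw",np.arctan2(d[1],d[0]),np.linalg.norm(d))
L2=[onz("scene",u,v,.026) for u,v in[(313.5,206.8),(316,211),(304.5,213.4),(302.7,209)]]
print(np.round(L2,4),np.mean(L2,0),np.mean(L,0))
d=(L2[0]-L2[3]+L2[1]-L2[2])/2; print("label yaw sc",np.arctan2(d[1],d[0]))
# body outline fit with IoU of dark mask in top
from scipy.optimize import minimize
t=cv2.imread("pics/top0.png");s=cv2.imread("pics/scene0.png")
def mask(im,n,u0,v0,u1,v1,off):
    g=im.max(2).astype(float)
    m=np.zeros(g.shape,np.uint8);m[v0:v1,u0:u1]=(g[v0:v1,u0:u1]<75)
    k=max([c for c in cv2.findContours(m,0,2)[0]],key=cv2.contourArea)
    h=cv2.convexHull(k);M=cv2.moments(h);return h
for n,im,b in(("top",t,(288,200,318,228)),("scene",s,(297,203,322,224))):
    h=mask(im,n,*b,0);print(n,cv2.minAreaRect(h),cv2.contourArea(h))
def outl(n,x,y,a):
    c,s_=np.cos(a),np.sin(a);pts=[]
    for z in(0,.026):
        for px,py in((-.016,-.032),(.016,-.032),(.016,.02),(-.016,.02)):
            pts.append((x+c*px-s_*py,y+s_*px+c*py,z))
    return cv2.minAreaRect(proj(n,pts).astype(np.float32))
for yaw in(-2.256,):
  for o in [(0.4503,-0.1294)]:
    print(outl("top",*o,yaw-np.pi/2),outl("scene",*o,yaw-np.pi/2))
E
```

```text
flap corners (array([0.56522893, 0.00109041, 0.05329312]), np.float64(0.000983542675381715)) (array([0.5811605 , 0.35017314, 0.05025873]), np.float64(0.0025058564955935977))
box far flap (array([ 0.64732566, -0.03225222,  0.16805931]), np.float64(0.00035842485312545546))
[[ 0.4697 -0.1201  0.026 ]
 [ 0.4519 -0.1412  0.026 ]
 [ 0.4377 -0.1292  0.026 ]
 [ 0.4567 -0.1076  0.026 ]]
label yaw -2.2825248045886646 0.02817333603730346
[[ 0.4517 -0.1425  0.026 ]
 [ 0.4367 -0.131   0.026 ]
 [ 0.4542 -0.1052  0.026 ]
 [ 0.4685 -0.118   0.026 ]] [ 0.452788   -0.12416215  0.026     ] [ 0.45397302 -0.12453459  0.026     ]
label yaw sc -2.1694026772165773
top ((303.2961120605469, 214.61923217773438), (16.48868751525879, 10.436989784240723), 37.87498474121094) 159.5
scene ((308.7317199707031, 216.9146270751953), (20.208972930908203, 9.82840633392334), 6.34019136428833) 163.0
((303.8027038574219, 214.47271728515625), (17.411636352539062, 11.338438034057617), 39.589359283447266) ((308.89385986328125, 213.888916015625), (15.795047760009766, 23.801250457763672), 81.6633071899414)
```

```bash
cat >> h.py <<'E'
def to(p,yaw=None):
    """yaw = desired world angle of tool z (mod pi)"""
    s,q,R=tool();d=R.T@(np.array(p,float)-q);tw=0
    if yaw is not None:
        cur=np.arctan2(R[1,2],R[0,2]);tw=-((yaw-cur+np.pi/2)%np.pi-np.pi/2)
    print("t %.2f pos %s travel %s twist %.3f curyaw %.3f f %s g %.3f"%(s['time'],q.round(4),d.round(4),tw,np.arctan2(R[1,2],R[0,2]),np.round(s['ft_force'],1),s['grip_width']))
E
python3 - <<'E'
from h import *
for p in [(.46,-.15,.22),(.5024,.2757,.16)]: to(p,-1.645)
E
```

```text
t 0.10 pos [ 0.1756 -0.6253  0.2216] travel [ 0.0022  0.4024 -0.3807] twist 0.348 curyaw -1.297 f [-0.8  0.4 -0.2] g 1.001
t 0.10 pos [ 0.1756 -0.6253  0.2216] travel [ 0.0629  0.5583 -0.7789] twist 0.348 curyaw -1.297 f [-0.8  0.4 -0.2] g 1.001
```

```bash
python3 -m pendant '[{"travel":[0,0.045,-0.041],"twist":0.1},{"travel":[0,0.09,-0.082],"twist":0.2},{"travel":[0,0.135,-0.123],"twist":0.3},{"travel":[0,0.18,-0.165],"twist":0.35},{"travel":[0,0.225,-0.207],"twist":0.35},{"travel":[0,0.27,-0.25],"twist":0.35},{"travel":[0,0.315,-0.295],"twist":0.35},{"travel":[0,0.36,-0.338],"twist":0.35},{"travel":[0,0.40,-0.38],"twist":0.35},{"travel":[0,0.40,-0.38],"twist":0.35}]' -0.2 60; python3 -c "
from h import *
to((.5024,.2757,.14),-1.645)"
```

```text
time: 1.35
position: [0.4597, -0.1458, 0.2222]
tool_rot: [1.26, 1.179, -1.256]
ft_force: [0.4, -0.7, -0.1]
grip_width: 0.399
t 1.35 pos [ 0.4597 -0.1458  0.2222] travel [ 0.0835  0.0146 -0.4231] twist 0.008 curyaw -1.637 f [ 0.4 -0.7 -0.1] g 0.399
```

```bash
python3 -m pendant '[{"travel":[0,0.002,-0.06],"twist":0.008},{"travel":[0,0.004,-0.12],"twist":0.008},{"travel":[0.01,0.006,-0.18],"twist":0.008},{"travel":[0.02,0.008,-0.24],"twist":0.008},{"travel":[0.03,0.01,-0.30],"twist":0.008},{"travel":[0.05,0.0125,-0.36],"twist":0.008},{"travel":[0.07,0.0146,-0.41],"twist":0.008},{"travel":[0.0815,0.0146,-0.423],"twist":0.008},{"travel":[0.0815,0.0146,-0.423],"twist":0.008}]'; python3 - <<'E'
from h import *
to((.5024,.2757,.056),-1.645)
i=ctrl.get_image("scene")[:,:,::-1];crop("scene",90,170,290,330,4,"s1.png",i)
E
```

```text
time: 2.48
position: [0.5017, 0.2747, 0.1406]
tool_rot: [1.263, 1.177, -1.265]
ft_force: [-0.1, -0.3, 0.3]
grip_width: 0.4
t 2.48 pos [0.5017 0.2747 0.1406] travel [ 0.0846  0.0008 -0.0009] twist 0.001 curyaw -1.644 f [-0.1 -0.3  0.3] g 0.400
```

View pics/s1.png

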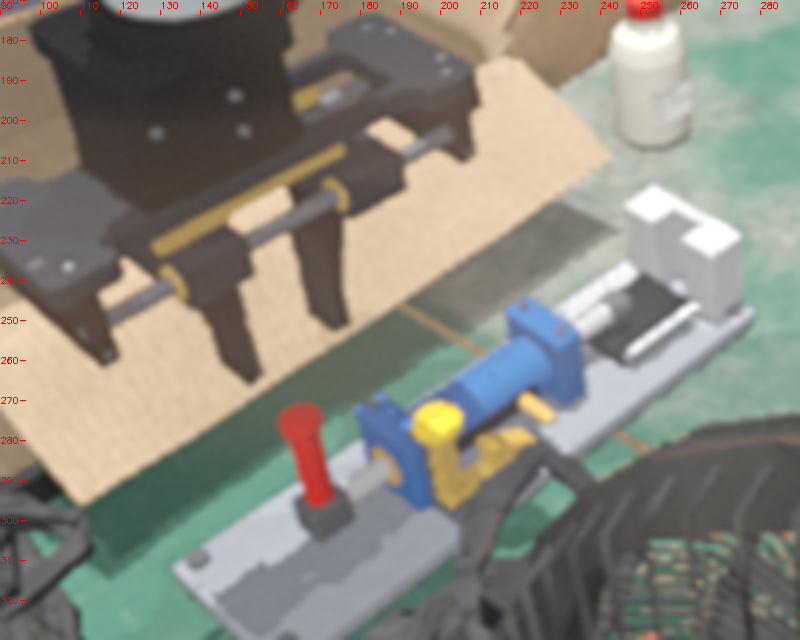

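The gripper is above the red post, with fingertips at (153,265) and (175,252) and the post head at (165,273). The jaws lie along the tester's line, so I'm going down.

```bash
python3 -m pendant '[{"travel":[0.02,0.001,-0.001]},{"travel":[0.045,0.001,-0.001]},{"travel":[0.07,0.001,-0.001]},{"travel":[0.0845,0.001,-0.001]},{"travel":[0.0845,0.001,-0.001]}]'; python3 -c "
from h import *
to((.5024,.2757,.056),-1.645)"
```

```text
t 2.52 pos [0.5026 0.2737 0.1414] travel [ 0.0854 -0.0003 -0.0019] twist -0.001 curyaw -1.646 f [ 0.6  0.2 -0.8] g 0.401schema error: expected keys travel, twist
```

```bash
python3 -m pendant '[{"travel":[0.02,0,-0.001],"twist":0},{"travel":[0.045,0,-0.001],"twist":0},{"travel":[0.07,0,-0.001],"twist":0},{"travel":[0.085,0,-0.001],"twist":0},{"travel":[0.085,0,-0.001],"twist":0}]'; python3 -c "
from h import *
to((.5024,.2757,.056),-1.645)"
```

```text
time: 3.15
position: [0.5021, 0.2733, 0.0553]
tool_rot: [1.264, 1.174, -1.268]
ft_force: [0.2, -0.5, 0.4]
grip_width: 0.403
t 3.15 pos [0.5021 0.2733 0.0553] travel [-0.0007  0.0001 -0.0024] twist -0.003 curyaw -1.648 f [ 0.2 -0.5  0.4] g 0.403
```

Now close on the post.

```bash
python3 -m pendant '[{"travel":[0,0,-0.002],"twist":0},{"travel":[0,0,-0.002],"twist":0},{"travel":[0,0,-0.002],"twist":0},{"travel":[0,0,-0.002],"twist":0}]' -1 50; python3 -c "
from h import *
to((.5024,.2757,.056),-1.645)"
```

```text
time: 3.65
position: [0.5029, 0.2762, 0.0561]
tool_rot: [1.266, 1.174, -1.266]
ft_force: [0.3, 2.1, 1.7]
grip_width: 0.179
t 3.65 pos [0.5029 0.2762 0.0561] travel [ 0.0001 -0.0005  0.0005] twist -0.002 curyaw -1.647 f [0.3 2.1 1.7] g 0.179
```

```bash
python3 -m pendant '[{"travel":[0,0,-0.01],"twist":0},{"travel":[0,0,-0.02],"twist":0},{"travel":[0,0,-0.03],"twist":0},{"travel":[0,0,-0.038],"twist":0},{"travel":[0,0,-0.042],"twist":0},{"travel":[0,0,-0.0455],"twist":0},{"travel":[0,0,-0.0455],"twist":0},{"travel":[0,0,-0.0455],"twist":0}]'; python3 - <<'E'
from h import *
to((.5024,.2757,.056),-1.645)
i=ctrl.get_image("scene")[:,:,::-1];crop("scene",90,170,290,330,4,"s2.png",i)
E
```

```text
time: 4.65
position: [0.5059, 0.3169, 0.056]
tool_rot: [1.259, 1.168, -1.274]
ft_force: [-4.6, -12.0, 10.5]
grip_width: 0.178
t 4.65 pos [0.5059 0.3169 0.056 ] travel [ 0.0003 -0.0002  0.0414] twist -0.004 curyaw -1.649 f [ -4.6 -12.   10.5] g 0.178
```

View pics/s2.png

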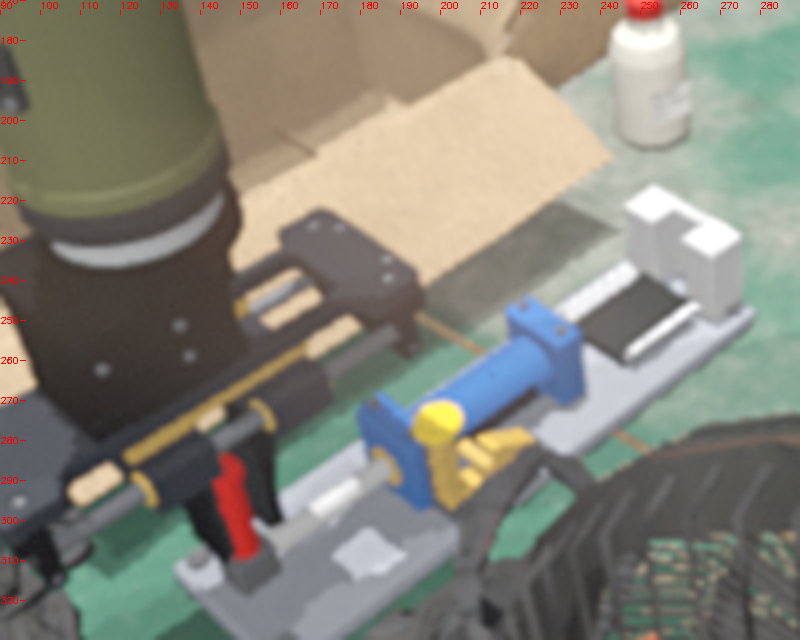

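The hammer is drawn back about 41 mm, the nose has withdrawn from the nest and the post is held at (235/4+90, …). I need another 4 mm or so, plus an allowance for arm compliance.

```bash
python3 -m pendant '[{"travel":[0,0,-0.006],"twist":0},{"travel":[0,0,-0.0085],"twist":0},{"travel":[0,0,-0.0085],"twist":0}]'; python3 - <<'E'
from h import *
to((.5024,.2757,.056),-1.645)
E
```

```text
time: 5.08
position: [0.5061, 0.3206, 0.0559]
tool_rot: [1.252, 1.161, -1.282]
ft_force: [-5.7, -12.7, 12.2]
grip_width: 0.178
t 5.08 pos [0.5061 0.3206 0.0559] travel [ 0.0007 -0.0001  0.0451] twist -0.007 curyaw -1.652 f [ -5.7 -12.7  12.2] g 0.178
```

```bash
python3 -m pendant '[{"travel":[0,0,-0.007],"twist":0},{"travel":[0,0,-0.007],"twist":0}]'; python3 - <<'E'
from h import *
to((.5024,.2757,.056),-1.645)
i=ctrl.get_image("scene")[:,:,::-1];crop("scene",90,170,290,330,4,"s3.png",i)
E
```

```text
time: 5.32
position: [0.5062, 0.3228, 0.0559]
tool_rot: [1.244, 1.155, -1.29]
ft_force: [-5.5, -13.1, 12.3]
grip_width: 0.183
t 5.33 pos [0.5062 0.3228 0.0559] travel [0.0012 0.0001 0.0472] twist -0.009 curyaw -1.654 f [ -5.5 -13.1  12.3] g 0.183
```

View pics/s3.png

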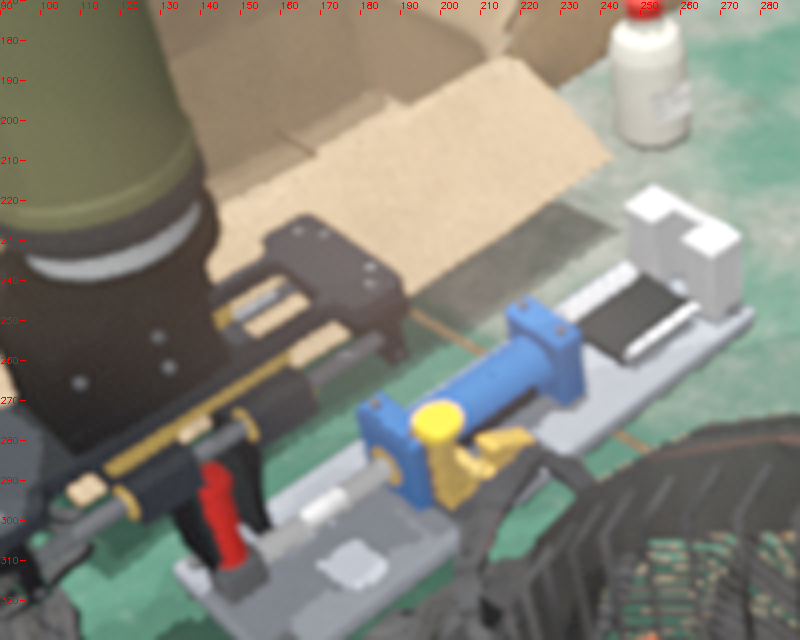

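```bash
python3 - <<'E'
from h import *
T=[0.49573166,0.18125949,-0.07441545];c,s=np.cos(T[2]),np.sin(T[2])
for q in (0,.04,.043,.045,.048):
    y=.0946+q;p=[(T[0]-s*y,T[1]+c*y,z) for z in(.043,.075)];print(q,proj("scene",p).round(1).tolist())
a=cv2.imread("pics/s1.png");b=cv2.imread("pics/s3.png")
f=lambda im:cv2.resize(im[380:640,180:560],None,fx=2,fy=2,interpolation=3)[:, :400]
cv2.imwrite("pics/cmp.png",np.hstack([f(a),f(b)]))
E
```

```text
0 [[170.0, 293.4], [167.0, 281.6]]
0.04 [[151.6, 306.1], [147.9, 294.2]]
0.043 [[150.2, 307.1], [146.5, 295.2]]
0.045 [[149.2, 307.7], [145.5, 295.9]]
0.048 [[147.8, 308.7], [144.0, 296.9]]
```

View pics/cmp.png

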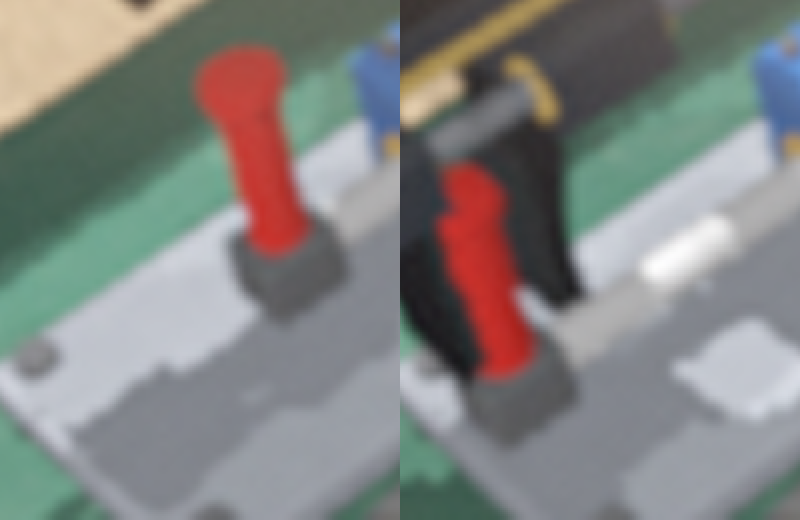

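The post foot has shifted (-20.6,+15) px, which corresponds to roughly 45–46 mm of travel. I'll ease forward onto the sear and watch the force.

```bash
python3 -m pendant '[{"travel":[0,0,0.0],"twist":0},{"travel":[0,0,0.003],"twist":0},{"travel":[0,0,0.005],"twist":0},{"travel":[0,0,0.006],"twist":0},{"travel":[0,0,0.006],"twist":0}]'; python3 - <<'E'
from h import *
to((.5024,.2757,.056),-1.645)
E
```

```text
time: 6.0
position: [0.5055, 0.3146, 0.0561]
tool_rot: [1.241, 1.151, -1.294]
ft_force: [-2.8, -6.0, 6.5]
grip_width: 0.179
t 6.00 pos [0.5055 0.3146 0.0561] travel [0.0014 0.0002 0.039 ] twist -0.010 curyaw -1.655 f [-2.8 -6.   6.5] g 0.179
```

```bash
python3 -m pendant '[{"travel":[0,0,0.002],"twist":0},{"travel":[0,0,0.002],"twist":0}]'; python3 - <<'E'
from h import *
to((.5024,.2757,.056),-1.645)
E
```

```text
time: 6.25
position: [0.5054, 0.3141, 0.0563]
tool_rot: [1.243, 1.153, -1.292]
ft_force: [1.8, 3.2, 0.9]
grip_width: 0.177
t 6.25 pos [0.5054 0.3141 0.0563] travel [0.0015 0.0002 0.0385] twist -0.009 curyaw -1.654 f [1.8 3.2 0.9] g 0.177
```

The force dropped to about zero and reversed without the hammer moving, so it's caught. Open and rise.

```bash
python3 -m pendant '[{"travel":[0,0,0],"twist":0},{"travel":[0,0,0],"twist":0},{"travel":[0,0,0],"twist":0},{"travel":[-0.03,0,0],"twist":0},{"travel":[-0.07,0,0],"twist":0},{"travel":[-0.12,0,0],"twist":0},{"travel":[-0.12,0,0],"twist":0}]' -0.2 50; python3 - <<'E'
from h import *
to((.46,-.11,.2),-2.24+np.pi/2)
i=ctrl.get_image("scene")[:,:,::-1];crop("scene",90,170,290,330,4,"s4.png",i)
E
```

```text
time: 7.12
position: [0.5086, 0.3195, 0.1806]
tool_rot: [1.249, 1.151, -1.285]
ft_force: [-0.1, 0.4, 0.3]
grip_width: 0.403
t 7.12 pos [0.5086 0.3195 0.1806] travel [-0.0077 -0.0127  0.4325] twist -0.985 curyaw -1.654 f [-0.1  0.4  0.3] g 0.403
```

View pics/s4.png

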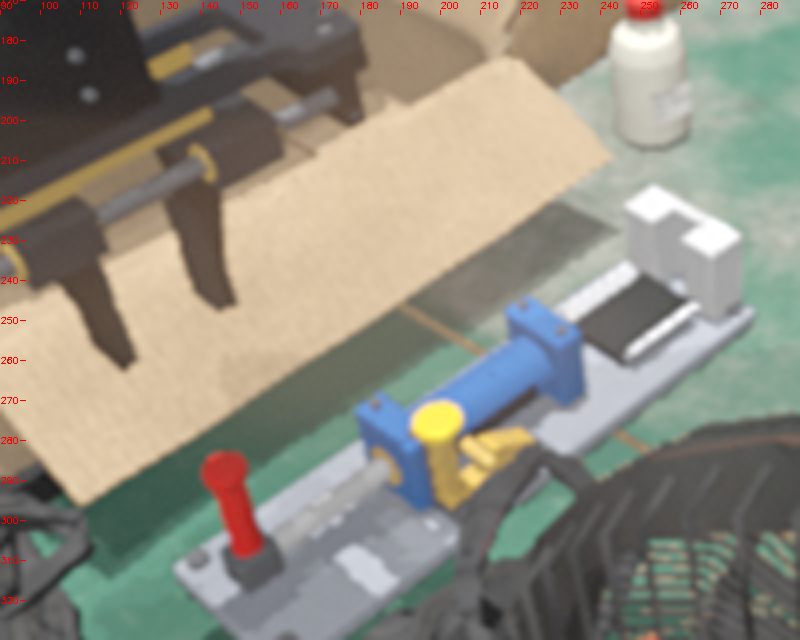

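The hammer stays back by itself, with the post foot at (151,307), which matches 0.040. Now I'll check the tool's tilt and go to the adapter.

```bash
python3 - <<'E'
from h import *
s,p,R=tool();print(R.round(4))
E
```

```text
[[-0.0073  0.9965 -0.0832]
 [-0.0291 -0.0834 -0.9961]
 [-0.9995 -0.0049  0.0296]]
```

```bash
python3 -m pendant '[{"travel":[0,-0.002,0.055],"twist":-0.12},{"travel":[0,-0.004,0.11],"twist":-0.24},{"travel":[0,-0.006,0.165],"twist":-0.36},{"travel":[0,-0.008,0.22],"twist":-0.48},{"travel":[0,-0.01,0.275],"twist":-0.6},{"travel":[-0.003,-0.011,0.33],"twist":-0.74},{"travel":[-0.005,-0.012,0.385],"twist":-0.88},{"travel":[-0.008,-0.0127,0.43],"twist":-0.985},{"travel":[-0.008,-0.0127,0.4325],"twist":-0.985}]' 0.15 40; python3 - <<'E'
from h import *
to((.454,-.1235,.06),-2.24+np.pi/2)
E
```

```text
time: 8.3
position: [0.4571, -0.1154, 0.1975]
tool_rot: [0.505, 1.505, -0.554]
ft_force: [-0.1, 1.1, -0.4]
grip_width: 0.574
t 8.30 pos [ 0.4571 -0.1154  0.1975] travel [ 0.1377 -0.0042  0.0012] twist -0.007 curyaw -0.677 f [-0.1  1.1 -0.4] g 0.574
```

```bash
python3 -m pendant '[{"travel":[0.05,-0.002,0.001],"twist":0},{"travel":[0.1,-0.004,0.001],"twist":0},{"travel":[0.137,-0.004,0.001],"twist":0},{"travel":[0.137,-0.004,0.001],"twist":0}]'; python3 - <<'E'
from h import *
to((.454,-.1235,.010),-2.24+np.pi/2)
i=ctrl.get_image("scene")[:,:,::-1];crop("scene",250,150,380,260,6,"s5.png",i)
s,p,R=tool()
for w in(-.025,.025):print(proj("scene",p+R[:,2]*w),proj("top",p+R[:,2]*w))
i=ctrl.get_image("top")[:,:,::-1];crop("top",260,170,350,250,7,"t5.png",i)
E
```

```text
time: 8.8
position: [0.4507, -0.1211, 0.0575]
tool_rot: [0.506, 1.514, -0.553]
ft_force: [-0.6, -0.1, 1.2]
grip_width: 0.577
t 8.80 pos [ 0.4507 -0.1211  0.0575] travel [0.0475 0.0017 0.004 ] twist -0.006 curyaw -0.675 f [-0.6 -0.1  1.2] g 0.577
[[312.26398421 205.2660073 ]] [[298.23104261 220.44810156]]
[[306.17655764 194.06779973]] [[308.97803794 207.22696759]]
```

View pics/s5.png

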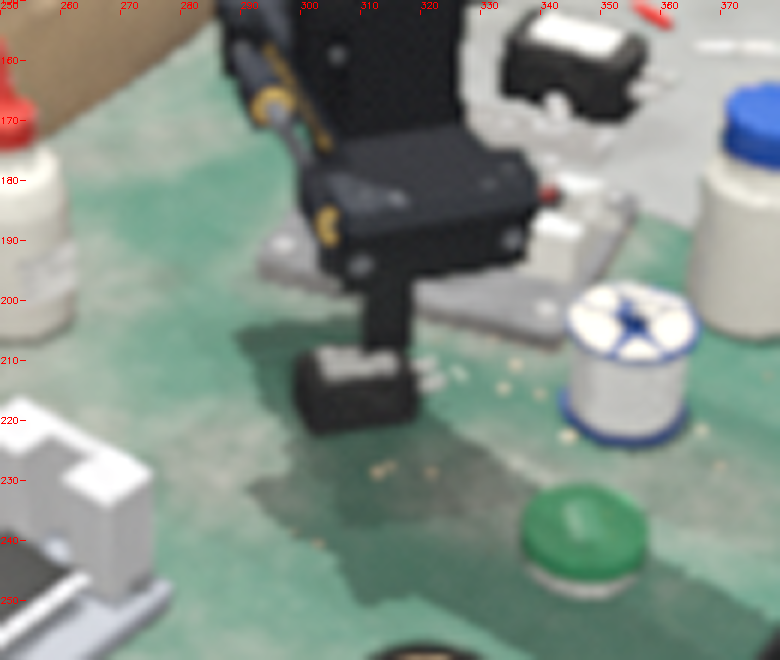

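View pics/t5.png

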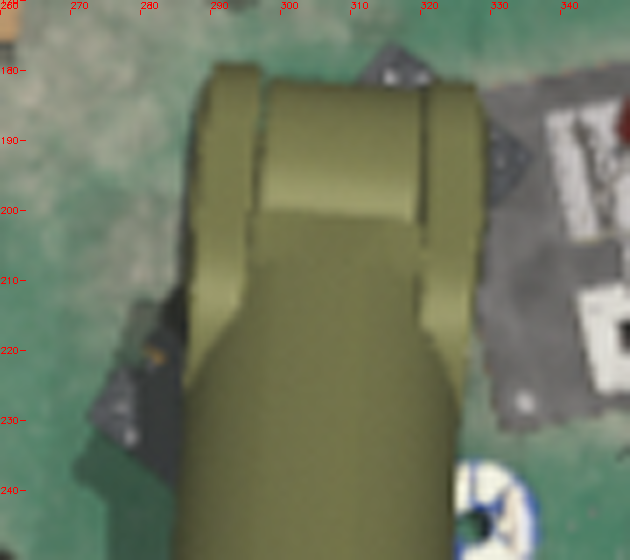

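The scene shows the near finger at (313,206) in front of the adapter at (309,214), with the label visible between the fingers and the jaws across its width. Descend and grip.

```bash
python3 -m pendant '[{"travel":[0.015,0.001,0.003],"twist":0},{"travel":[0.03,0.002,0.004],"twist":0},{"travel":[0.0475,0.002,0.004],"twist":0},{"travel":[0.0475,0.002,0.004],"twist":0}]'; python3 - <<'E'
from h import *
to((.454,-.1235,.010),-2.24+np.pi/2)
E
```

```text
time: 9.4
position: [0.4565, -0.124, 0.0118]
tool_rot: [0.505, 1.509, -0.553]
ft_force: [-0.7, 0.3, -0.1]
grip_width: 0.574
t 9.40 pos [ 0.4565 -0.124   0.0118] travel [ 0.0018 -0.0011 -0.0023] twist -0.006 curyaw -0.676 f [-0.7  0.3 -0.1] g 0.574
```

```bash
python3 -m pendant '[{"travel":[0.001,0,-0.001],"twist":0},{"travel":[0.001,0,-0.001],"twist":0},{"travel":[0.001,0,-0.001],"twist":0},{"travel":[0.001,0,-0.001],"twist":0}]' -1 25; python3 - <<'E'
from h import *
to((.454,-.1235,.2),-1.6452+np.pi/2)
E
```

```text
time: 9.9
position: [0.4561, -0.1236, 0.0111]
tool_rot: [0.505, 1.509, -0.553]
ft_force: [-0.1, 0.2, 0.3]
grip_width: 0.361
t 9.90 pos [ 0.4561 -0.1236  0.0111] travel [-0.1888 -0.0068 -0.0004] twist -0.601 curyaw -0.676 f [-0.1  0.2  0.3] g 0.361
```

```bash
python3 -m pendant '[{"travel":[-0.03,0,0],"twist":0},{"travel":[-0.08,0,0],"twist":0},{"travel":[-0.13,0,0],"twist":0},{"travel":[-0.13,0,0],"twist":0}]'; python3 - <<'E'
from h import *
to((.4877,.0736,.13),-1.6452+np.pi/2)
i=ctrl.get_image("scene")[:,:,::-1];crop("scene",250,110,380,220,6,"s6.png",i)
E
```

```text
time: 10.4
position: [0.4608, -0.1207, 0.1451]
tool_rot: [0.504, 1.5, -0.553]
ft_force: [0.6, -0.4, -2.0]
grip_width: 0.367
t 10.40 pos [ 0.4608 -0.1207  0.1451] travel [ 0.009   0.1687 -0.1007] twist -0.601 curyaw -0.676 f [ 0.6 -0.4 -2. ] g 0.367
```

View pics/s6.png

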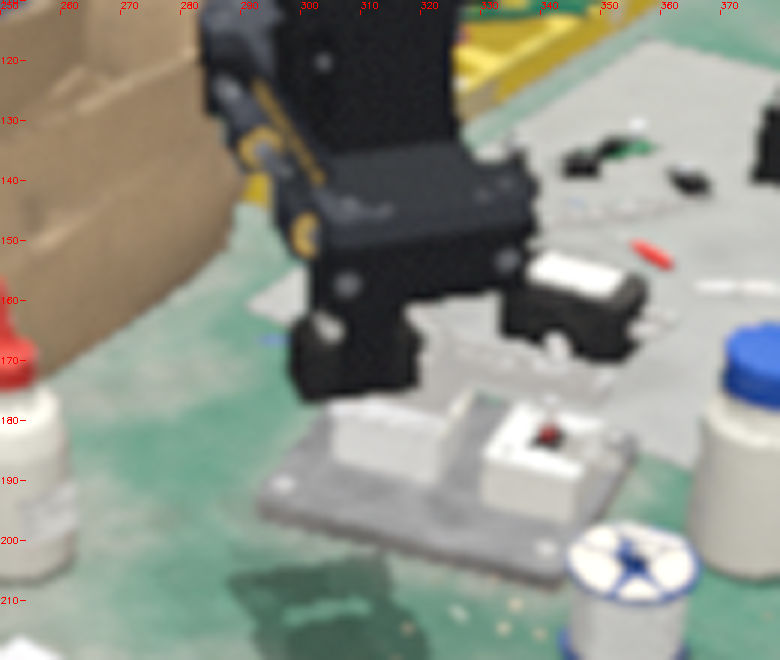

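```bash
python3 - <<'E'
from h import *
s,p,R=tool();ax=R[:,0];z=R[:,2];l=np.cross([0,0,1],z);l/=np.linalg.norm(l)
pin=np.array([np.cos(p[0]*0-2.247),np.sin(-2.247),0])
y=R[:,1]*np.sign(R[:,1]@pin);print("pins along tool y sign",np.sign(R[:,1]@pin))
for off in(-.004,0,.004):
  for w in(-.016,.016):
    pts=[p+ax*(h)+z*w+y*(e+off) for h in(.0105,-.0155) for e in(-.026,.026)]
    print(off,w,proj("scene",pts).round(1).tolist())
E
```

```text
pins along tool y sign -1.0
-0.004 -0.016 [[297.7, 179.2], [319.0, 175.7], [297.7, 169.6], [319.3, 166.2]]
-0.004 0.016 [[294.0, 172.3], [314.7, 169.0], [293.9, 162.8], [315.0, 159.6]]
0 -0.016 [[299.4, 178.9], [320.6, 175.5], [299.4, 169.3], [321.0, 165.9]]
0 0.016 [[295.6, 172.0], [316.3, 168.7], [295.6, 162.6], [316.6, 159.3]]
0.004 -0.016 [[301.0, 178.6], [322.2, 175.2], [301.1, 169.1], [322.6, 165.7]]
0.004 0.016 [[297.2, 171.8], [317.9, 168.5], [297.2, 162.3], [318.2, 159.1]]
```

The adapter is held level and centred to within about 1 mm; its lower near edge runs from (301,176) to (318,175), as predicted. Now to the nest, with a half-turn-free twist.

```bash
python3 -m pendant '[{"travel":[0,0.042,-0.025],"twist":-0.15},{"travel":[0,0.084,-0.05],"twist":-0.3},{"travel":[0,0.126,-0.075],"twist":-0.45},{"travel":[0.005,0.1687,-0.1],"twist":-0.6},{"travel":[0.009,0.1687,-0.1007],"twist":-0.601},{"travel":[0.009,0.1687,-0.1007],"twist":-0.601}]'; python3 - <<'E'
from h import *
to((.4877,.0736,.06),-1.6452+np.pi/2)
s,p,R=tool();print(R.round(3))
i=ctrl.get_image("scene")[:,:,::-1];crop("scene",170,140,300,250,6,"s7.png",i)
E
```

```text
time: 11.2
position: [0.4844, 0.073, 0.126]
tool_rot: [0.036, 1.582, -0.083]
ft_force: [-0.2, -0.5, -1.6]
grip_width: 0.363
t 11.20 pos [0.4844 0.073  0.126 ] travel [0.066  0.0028 0.004 ] twist -0.001 curyaw -0.075 f [-0.2 -0.5 -1.6] g 0.363
[[-0.013  0.075  0.997]
 [-0.03   0.997 -0.075]
 [-0.999 -0.03  -0.011]]
```

View pics/s7.png

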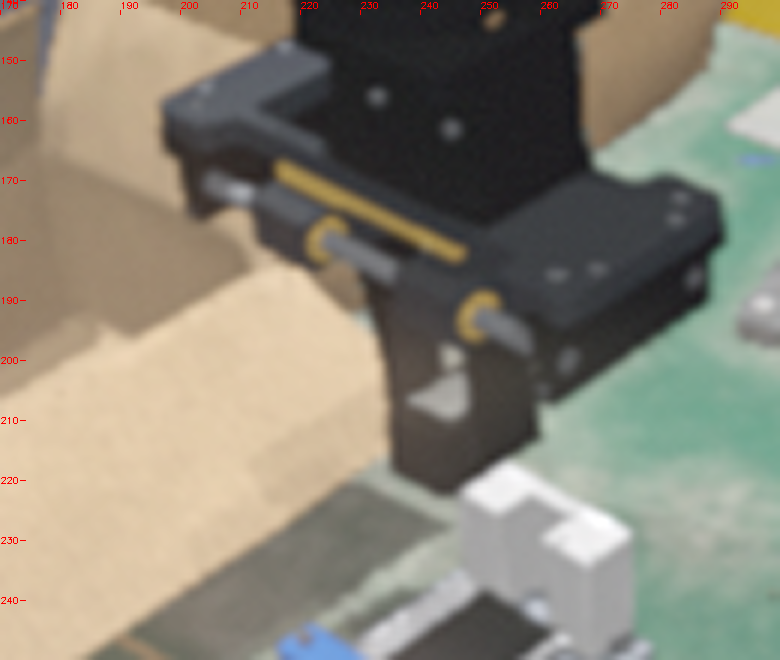

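```bash
python3 - <<'E'
from h import *
print(tri((217,184),(262.5,144)))
print(tri((87,250),(145,140.5)))
E
```

```text
(array([ 0.65052444, -0.00131105,  0.09158659]), np.float64(0.0035452307378152186))
(array([0.65373716, 0.33285304, 0.11270456]), np.float64(0.00038004684074282013))
```

```bash
python3 -m pendant '[{"travel":[0.03,0.002,0.003],"twist":0},{"travel":[0.063,0.003,0.004],"twist":0},{"travel":[0.063,0.003,0.004],"twist":0},{"travel":[0.063,0.003,0.004],"twist":0}]'; python3 - <<'E'
from h import *
for k in range(3):
    i=ctrl.get_image("scene")[:,:,::-1];to((.4877,.0736,.031),-1.6452+np.pi/2)
crop("scene",170,140,300,280,5,"s8.png",i)
s,p,R=tool();T=[0.49573166,0.18125949,-0.07441545];c,s_=np.cos(T[2]),np.sin(T[2])
g=lambda x,y,z:(T[0]+c*x-s_*y,T[1]+s_*x+c*y,z)
pred=[p+R[:,0]*h+R[:,2]*w+R[:,1]*e for w in(-.016,) for h in(.011,-.015) for e in(-.026,.026)]
print(proj("scene",pred).round(1).tolist())
print(proj("scene",[g(-.0185,-.14,.027),g(-.0185,-.08,.027),g(-.016,-.134,.02),g(-.016,-.082,.02),g(-.035,-.14,.062),g(-.011,-.14,.062),g(.011,-.14,.062),g(.035,-.14,.062)]).round(1).tolist())
E
```

```text
time: 11.75
position: [0.4889, 0.0725, 0.0643]
tool_rot: [0.038, 1.58, -0.085]
ft_force: [0.4, -0.4, -0.4]
grip_width: 0.365
t 11.80 pos [0.4893 0.0727 0.0647] travel [ 0.0337  0.0018 -0.0014] twist -0.004 curyaw -0.078 f [ 0.6 -0.2 -1.3] g 0.361
t 11.85 pos [0.4894 0.0729 0.0648] travel [ 0.0338  0.0017 -0.0015] twist -0.004 curyaw -0.078 f [-0.8  0.4 -0.7] g 0.370
t 11.90 pos [0.4894 0.0729 0.0648] travel [ 0.0338  0.0016 -0.0015] twist -0.003 curyaw -0.078 f [-0.2  0.2 -0.8] g 0.367
[[259.7, 233.3], [242.8, 245.6], [258.9, 224.2], [241.6, 236.4]]
[[263.0, 242.4], [243.9, 256.1], [260.5, 245.5], [244.0, 257.5], [268.0, 233.5], [260.1, 229.0], [253.1, 224.9], [245.6, 220.7]]
```

View pics/s8.png

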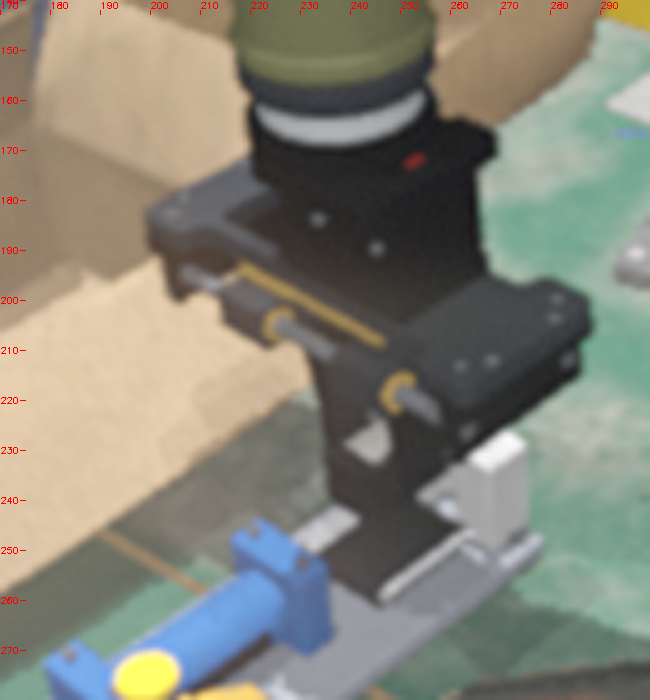

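```bash
python3 -m pendant '[{"travel":[0.012,0.0016,-0.0015],"twist":0},{"travel":[0.022,0.0016,-0.0015],"twist":0},{"travel":[0.022,0.0016,-0.0015],"twist":0},{"travel":[0.022,0.0016,-0.0015],"twist":0}]'; python3 - <<'E'
from h import *
for k in range(2):
    i=ctrl.get_image("scene")[:,:,::-1];to((.4877,.0736,.031),-1.6452+np.pi/2)
crop("scene",215,200,295,275,9,"s9.png",i)
s,p,R=tool()
pred=[p+R[:,0]*h+R[:,2]*w+R[:,1]*e for w in(-.016,.016) for h in(.011,-.015) for e in(-.026,.026)]
print(proj("scene",pred).round(1).tolist())
E
```

```text
time: 12.4
position: [0.4877, 0.0741, 0.0426]
tool_rot: [0.037, 1.579, -0.085]
ft_force: [1.0, -0.2, -0.3]
grip_width: 0.363
t 12.45 pos [0.4879 0.0741 0.0428] travel [ 0.0118 -0.0002 -0.0001] twist -0.003 curyaw -0.078 f [ 0.4  0.6 -1.3] g 0.366
t 12.50 pos [0.488  0.0741 0.0429] travel [ 0.012  -0.0002 -0.0002] twist -0.003 curyaw -0.078 f [ 0.3 -0.6 -1. ] g 0.363
[[260.2, 241.3], [243.5, 253.7], [259.4, 232.5], [242.4, 244.8], [250.2, 235.3], [233.5, 247.2], [249.3, 226.6], [232.2, 238.4]]
```

View pics/s9.png

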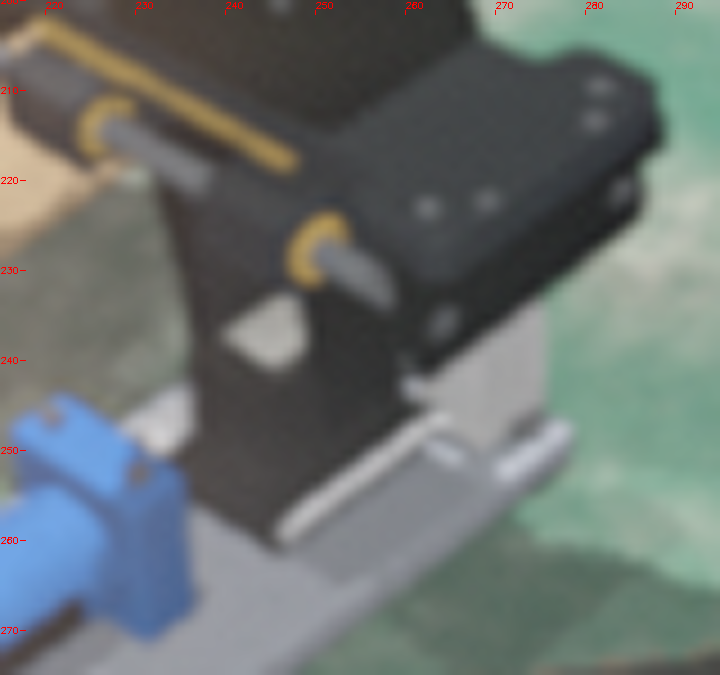

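The adapter sits between the guides; the near guide runs (245,259)–(263,246) and the far one starts near (234,247). Lower it into the nest.

```bash
python3 -m pendant '[{"travel":[0.005,0,0],"twist":0},{"travel":[0.009,0,0],"twist":0},{"travel":[0.012,0,0],"twist":0},{"travel":[0.012,0,0],"twist":0}]'; python3 - <<'E'
from h import *
to((.4877,.0736,.031),-1.6452+np.pi/2)
E
```

```text
time: 13.0
position: [0.4878, 0.0737, 0.0311]
tool_rot: [0.037, 1.579, -0.085]
ft_force: [-1.6, -1.1, 2.7]
grip_width: 0.367
t 13.00 pos [0.4878 0.0737 0.0311] travel [ 0.0001 -0.0001 -0.0001] twist -0.003 curyaw -0.078 f [-1.6 -1.1  2.7] g 0.367
```

```bash
python3 -m pendant '[{"travel":[0,0,0],"twist":0},{"travel":[0,0,0],"twist":0},{"travel":[0,0,0],"twist":0},{"travel":[-0.03,0,0],"twist":0},{"travel":[-0.08,0,0],"twist":0},{"travel":[-0.13,0,0],"twist":0},{"travel":[-0.13,0,0],"twist":0}]' 0.1 25; python3 - <<'E'
from h import *
to((.40,.30,.2))
i=ctrl.get_image("scene")[:,:,::-1];crop("scene",215,200,295,275,9,"s10.png",i)
crop("scene",90,170,290,330,4,"s10b.png",i)
E
```

```text
time: 13.88
position: [0.492, 0.0784, 0.1649]
tool_rot: [0.037, 1.571, -0.085]
ft_force: [0.0, -0.1, 0.4]
grip_width: 0.549
t 13.88 pos [0.492  0.0784 0.1649] travel [-0.0418  0.2126 -0.1089] twist 0.000 curyaw -0.078 f [ 0.  -0.1  0.4] g 0.549
```

View pics/s10.png

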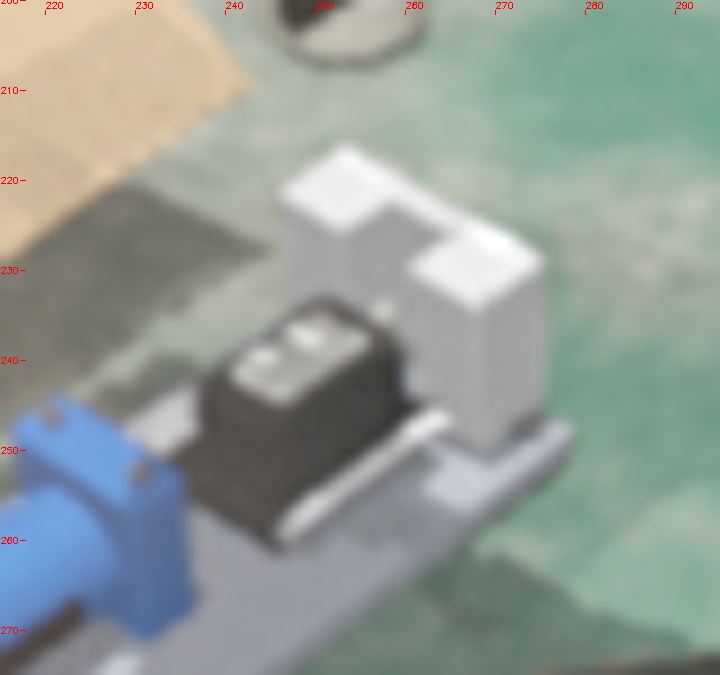

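View pics/s10b.png

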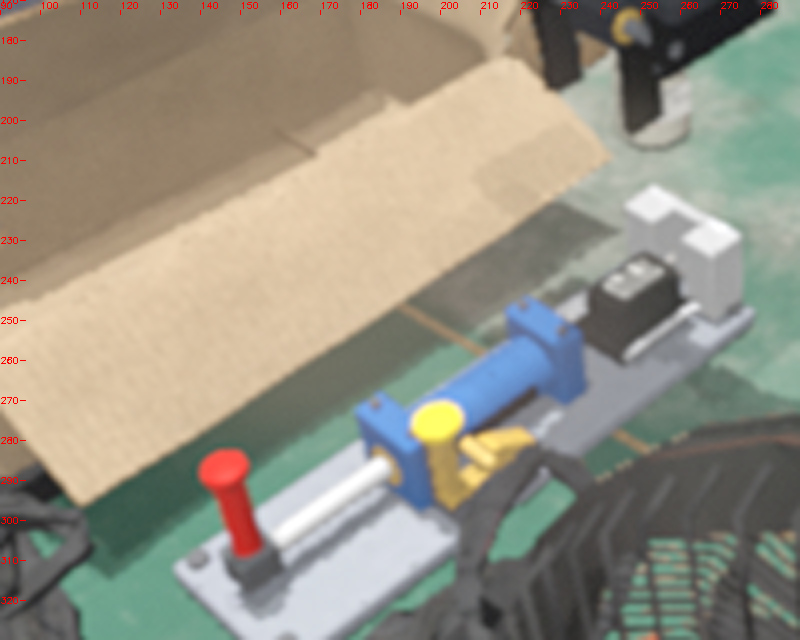

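The adapter lies flat and straight between the guides, with its pin end at the slot around (258,235); the hammer is still back (post foot at (151,308)). I'll check the gap and straightness numerically, then go for the button.

```bash
python3 - <<'E'
from h import *
T=[0.49573166,0.18125949,-0.07441545];c,s_=np.cos(T[2]),np.sin(T[2])
g=lambda x,y,z:(T[0]+c*x-s_*y,T[1]+s_*x+c*y,z)
im=ctrl.get_image("scene")[:,:,::-1].copy()
i=ctrl.get_image("top")[:,:,::-1];crop("top",200,170,280,230,9,"t11.png",i)
for sh in(.0,.006,.012):
    print(sh,proj("scene",[g(x,y+sh,.046) for x,y in((-.016,-.14),(-.016,-.088),(.016,-.088),(.016,-.14))]).round(1).tolist())
    print(sh,proj("top",[g(x,y+sh,.046) for x,y in((-.016,-.14),(-.016,-.088),(.016,-.088),(.016,-.14))]).round(1).tolist())
big=cv2.resize(im[225:270,225:275],None,fx=12,fy=12,interpolation=cv2.INTER_CUBIC)
for sh,col in((.0,(0,0,255)),(.006,(0,255,0)),(.012,(255,0,0))):
    q=(proj("scene",[g(x,y+sh,.046) for x,y in((-.016,-.14),(-.016,-.088),(.016,-.088),(.016,-.14))])+.5-[225,225])*12
    cv2.polylines(big,[q.astype(int)],True,col,1)
cv2.imwrite("pics/s11.png",big)
to((.4695,.2275,.13),-1.645+np.pi/2)
E
```

```text
0.0 [[261.9, 235.5], [245.3, 247.2], [235.1, 240.8], [251.8, 229.5]]
0.0 [[247.6, 208.1], [230.1, 206.6], [231.0, 195.8], [248.6, 197.3]]
0.006 [[260.1, 236.8], [243.3, 248.6], [233.1, 242.1], [250.0, 230.8]]
0.006 [[245.6, 207.9], [228.0, 206.4], [229.0, 195.7], [246.6, 197.1]]
0.012 [[258.2, 238.1], [241.2, 250.0], [231.1, 243.5], [248.1, 232.1]]
0.012 [[243.6, 207.7], [226.0, 206.3], [227.0, 195.5], [244.5, 197.0]]
t 14.03 pos [0.4884 0.0773 0.1601] travel [ 0.0256  0.1492 -0.0302] twist -0.004 curyaw -0.078 f [ 0.1  0.1 -0.3] g 0.552
```

View pics/s11.png

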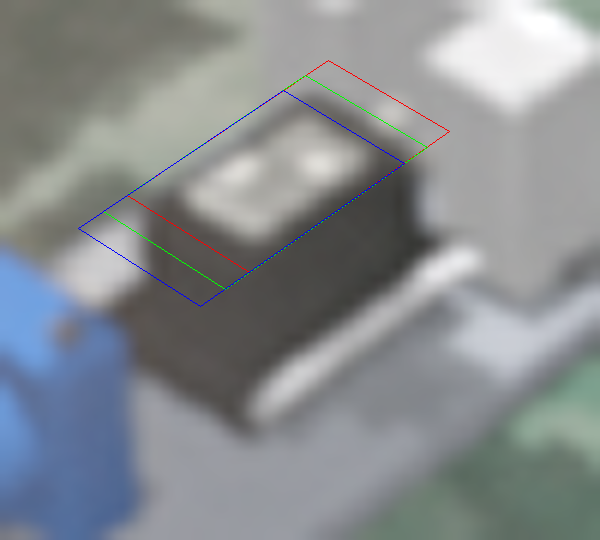

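View pics/t11.png

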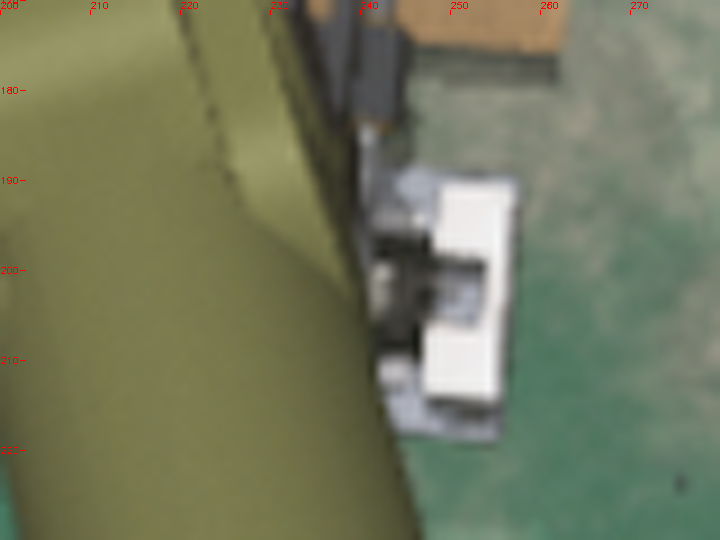

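The outline check puts the adapter centred and straight, about 6 mm short of the anvil. Now shut the fingers and go over the yellow button.

```bash
python3 -m pendant '[{"travel":[0,0.04,-0.008],"twist":0},{"travel":[0,0.09,-0.018],"twist":0},{"travel":[0.01,0.14,-0.028],"twist":0},{"travel":[0.0256,0.1492,-0.030],"twist":0},{"travel":[0.0256,0.1492,-0.030],"twist":0},{"travel":[0.0256,0.1492,-0.030],"twist":0}]' -1 25; python3 - <<'E'
from h import *
i=ctrl.get_image("scene")[:,:,::-1];crop("scene",130,190,280,310,5,"s12.png",i)
to((.4695,.2275,.085),-1.645+np.pi/2)
s,p,R=tool();print(proj("scene",[p]))
E
```

```text
time: 14.78
position: [0.4697, 0.2264, 0.1294]
tool_rot: [0.037, 1.581, -0.087]
ft_force: [-0.7, 0.2, 0.5]
grip_width: 0.024
t 14.82 pos [0.4701 0.2263 0.1299] travel [ 0.0448  0.0026 -0.0003] twist -0.005 curyaw -0.080 f [ 0.  -0.5  0.2] g 0.014
[[195.10379203 252.19646107]]
```

View pics/s12.png

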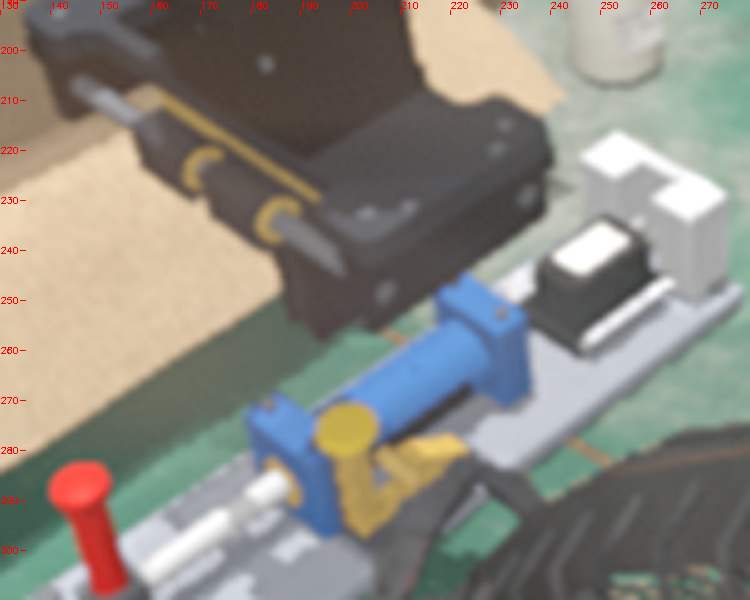

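The adapter is visibly flat and straight at (247,245), and the shut fingertips (195,254) are above the button (199,275). Going down in steps and watching the force.

```bash
python3 -m pendant '[{"travel":[0.025,0.002,0],"twist":0},{"travel":[0.045,0.0026,0],"twist":0},{"travel":[0.045,0.0026,0],"twist":0},{"travel":[0.045,0.0026,0],"twist":0}]'; python3 - <<'E'
from h import *
to((.4695,.2275,.068),-1.645+np.pi/2)
E
```

```text
time: 15.32
position: [0.4702, 0.2276, 0.0854]
tool_rot: [0.038, 1.58, -0.087]
ft_force: [0.1, -0.1, -0.4]
grip_width: 0.006
t 15.32 pos [0.4702 0.2276 0.0854] travel [ 0.0174  0.0004 -0.0005] twist -0.006 curyaw -0.080 f [ 0.1 -0.1 -0.4] g 0.006
```

```bash
python3 -m pendant '[{"travel":[0.009,0,0],"twist":0},{"travel":[0.014,0,0],"twist":0},{"travel":[0.0175,0,0],"twist":0},{"travel":[0.0185,0,0],"twist":0},{"travel":[0.0185,0,0],"twist":0}]'; python3 - <<'E'
from h import *
i=ctrl.get_image("scene")[:,:,::-1];crop("scene",130,190,280,310,5,"s13.png",i)
to((.4695,.2275,.068),-1.645+np.pi/2)
E
```

```text
time: 15.95
position: [0.4703, 0.2272, 0.0671]
tool_rot: [0.038, 1.579, -0.087]
ft_force: [0.4, 0.2, 2.5]
grip_width: 0.008
t 16.00 pos [0.4703 0.2272 0.0671] travel [-0.0009  0.0002 -0.0008] twist -0.006 curyaw -0.080 f [1.2 0.3 2.2] g 0.006
```

View pics/s13.png

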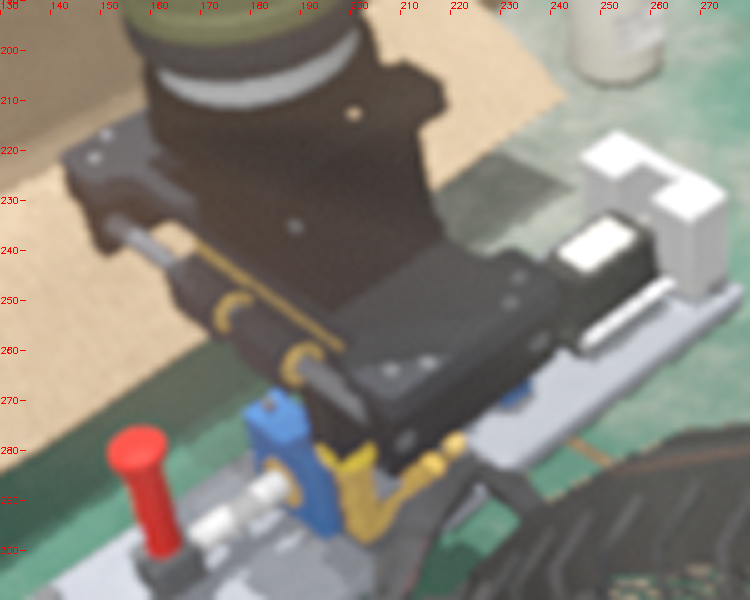

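The hammer has fired: the post moved from (146,287) to (158,279), and the adapter moved toward the anvil. Release the button and retreat upwards.

```bash
python3 -m pendant '[{"travel":[-0.03,0,0],"twist":0},{"travel":[-0.08,0,0],"twist":0},{"travel":[-0.14,0,0],"twist":0},{"travel":[-0.16,0.02,-0.03],"twist":0},{"travel":[-0.16,0.05,-0.04],"twist":0},{"travel":[-0.16,0.08,-0.04],"twist":0},{"travel":[-0.16,0.12,-0.04],"twist":0},{"travel":[-0.16,0.12,-0.04],"twist":0}]'; python3 - <<'E'
from h import *
i=ctrl.get_image("scene")[:,:,::-1].copy();to((.4695,.2275,.2))
crop("scene",130,190,290,310,5,"s14.png",i)
T=[0.49573166,0.18125949,-0.07441545];c,s_=np.cos(T[2]),np.sin(T[2])
g=lambda x,y,z:(T[0]+c*x-s_*y,T[1]+s_*x+c*y,z)
for q in(0,.01,.016,.022,.04): print(q,proj("scene",[g(0,.0946+q,.097),g(0,.0946+q,.043)]).round(1).tolist())
big=cv2.resize(i[225:270,225:275],None,fx=12,fy=12,interpolation=cv2.INTER_CUBIC)
for sh,col in((.0,(0,0,255)),(.006,(0,255,0))):
    q=(proj("scene",[g(x,y+sh,.046) for x,y in((-.016,-.14),(-.016,-.088),(.016,-.088),(.016,-.14))])+.5-[225,225])*12
    cv2.polylines(big,[q.astype(int)],True,col,1)
cv2.imwrite("pics/s15.png",big)
t=ctrl.get_image("top")[:,:,::-1];crop("top",140,130,380,270,3,"t15.png",t)
E
```

```text
time: 17.0
position: [0.4395, 0.3578, 0.2228]
tool_rot: [0.035, 1.583, -0.082]
ft_force: [-0.9, -1.4, 0.7]
grip_width: 0.008
t 17.05 pos [0.4402 0.3559 0.2228] travel [ 0.0264 -0.125   0.0392] twist 0.000 curyaw -0.076 f [-0.5 -0.6  0.3] g 0.008
0 [[164.8, 273.2], [170.0, 293.4]]
0.01 [[160.0, 276.2], [165.5, 296.5]]
0.016 [[157.1, 278.1], [162.8, 298.4]]
0.022 [[154.2, 279.9], [160.1, 300.3]]
0.04 [[145.3, 285.7], [151.6, 306.1]]
```

View pics/s14.png

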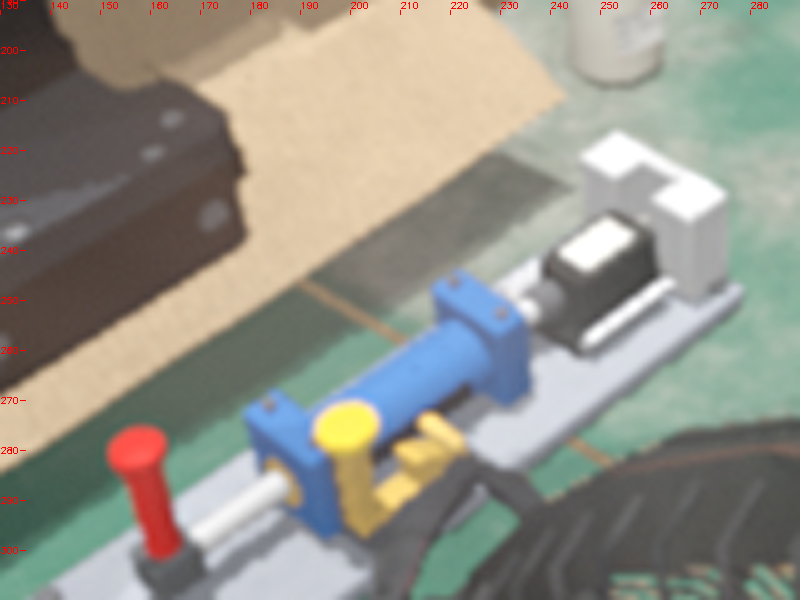

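View pics/s15.png

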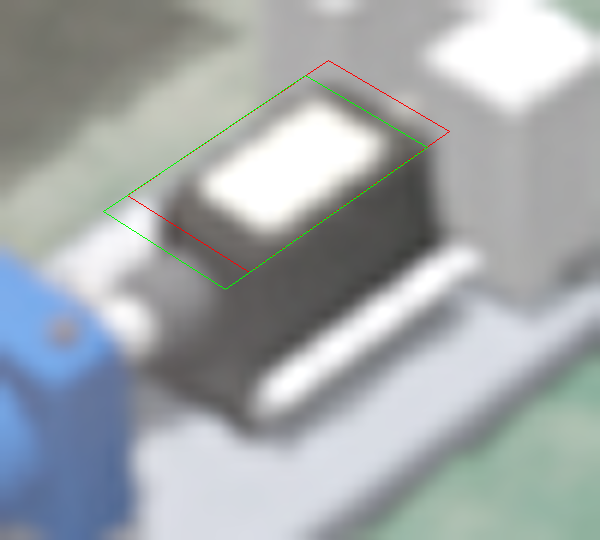

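View pics/t15.png

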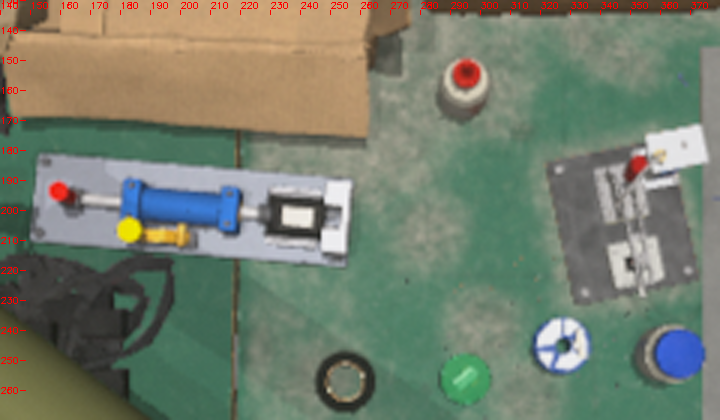

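The post head at (157.4,278) matches the expected 0.016 hammer travel. The nose rests on the adapter's end, the button is up, and the bottle, reel and jar have not moved. Handing in.

```bash
python3 -c "
from bench import ctrl
print(ctrl.get_state()['time'],ctrl.close_job())"
```

```text
the job is handed in; nothing more can be done
17.1 None
```

The impact test is done and handed in at 17.1 s. I drew the hammer back until the sear caught it, laid the smaller adapter in the nest with its pins into the slot, let go, and pressed the button to fire.

**Last checks, in both camera views:**
- **Hammer:** the post head matches the projected position for about 0.016 m of travel, the reading given for a seated adapter. The hammer's nose is on the adapter's end.
- **Adapter:** it lies flat and straight between the guides. The pictures show it moved towards the anvil when the hammer fired. Its rounded edges made the outline too vague to measure the last gap to the millimetre, so the hammer position is the better evidence that it is fully home.
- **Surroundings:** the button is up again. The bottle, reel and jar stand at their original pixel positions, and the gripper is clear of everything.

**Off-nominal:**
- Drawing the post under load left the tool tilted by about 1.7°, which had no visible effect on the placing.
- One move command was refused for a missing field and was simply sent again.

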